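# Index the gear fixture on to the next hole

## Task

Index the gear fixture on by one hole: draw the spring index pin out of its hole by its black knob, swing the arm counter-clockwise (seen from above) and let the spring drop the pin fully home in the first hole it comes to. That hole is on an adjustable sector, so feel for it: never force the pin against the steel, do not run past the hole, leave the other things on the bench alone, and let go of the knob at the end.

Things in the scene. Friction and masses are not known exactly. Their poses are not given: they have to be found in the camera images.
- base: Fixed fixture: grey round casting 276 mm across, 22 mm high, bolted to the bench, carrying a flat dark steel index ring (26 mm wide, pitch radius 100 mm, face 34 mm above the bench). Origin: on the vertical pivot axis at bench height. Its x axis points level from the pivot to the hole where the pin starts; z is up.
- start_hole (a point): Centre of the hole where the pin starts, on the ring face. All holes are square, 11 x 11 mm, 12 mm deep. Another lies 30 deg clockwise (the wrong way). Counter-clockwise the ring continues without a step as a bright steel adjustable sector: its first hole, the wanted one, lies anywhere from 35 to 58 deg from the start hole (set differently each time, not measured), a second one 28 deg farther.
- carrier (a joint): Angle (rad) of the turning part about the pivot: 0 = pin in the start hole, positive = counter-clockwise from above, range -0.62 to 1.65, light friction (about 1.2 N at the pin). It is an aluminium round table 94 mm across with a test gear (top 80 mm above the bench) and a radial arm 19 mm wide; the arm's end boss (23 mm across, top at 65 mm) holds the pin 100 mm from the pivot.
- pin (a joint): Lift (m) of the spring pin: 0 = fully home, nose 8 mm below the ring face; about 0.007 to 0.008 = nose resting on the face; 0.013 = stop. The spring pulls down 4.5 N at home, 8.4 N at the stop; let go, it falls at about 0.12 m/s. Dragged slowly with the knob loose it drops into a hole by itself; the arm then stops dead at the hole's far wall.
- knob (a point): Middle of the pin's black ribbed knob, an upright cylinder 26 mm across and 32 mm tall, its middle 85 mm above the bench when the pin is home (top at 101 mm, underside at 69 mm). It lifts and swings with the pin, always 100 mm from the pivot. Nothing stands within 40 mm of it above 65 mm height.
- pin_nose: Steel nose of the pin, below the knob and moving with it: 8 mm across, round end, tip 26 mm above the bench when home, 1.5 mm play each way in a hole. It must not be loaded against ring, sector or a hole's wall by more than 25 N. Origin: on the pin's axis, at bench height when the pin is home.
- vee_block: Bystander: dark steel vee block 50 x 36 x 28 mm, loose on the bench. Origin under its centre.
- weight: Bystander: brass calibration weight, 38 mm across, 58 mm tall. Origin under its centre.
- bushing: Bystander: steel bushing, 44 mm across, 30 mm tall. Origin under its centre.
- driver: Bystander: screwdriver 150 mm long with a black handle. Origin under its middle.

How it is judged:
On the way, in this order (a step that is already met when the one before it is completed fails the run):
1. the pin is drawn clear of the ring face at the start hole (value of joint pin above 0.0083 m and value of joint carrier below 0.15 rad), for 0.1 s.
2. the arm has swung counter-clockwise off the start hole (value of joint carrier above 0.25 rad), for 0.1 s.
At the end, for the whole second after the job is handed in: The pin stands fully home (lift under 1.5 mm) in the first hole counter-clockwise of the start hole (arm angle between 0.56 and 1.05 rad, where only that hole can be), the arm at rest and the knob let go (value of joint pin below 0.0015 m and value of joint carrier between 0.56 and 1.05 rad and velocity of joint carrier between -0.05 and 0.05 rad/s); the robot touches nothing.
It fails at once if the pin's nose is loaded with more than 25 N (contact force between pin_nose and anything else above 25 N).
It fails at once if the arm runs past the wanted hole to the next one (value of joint carrier above 1.06 rad).
It fails at once if a bystander is moved by more than 20 mm (distance of any of vee_block, weight, bushing, driver from where it was at the start of the episode above 0.02 m).
It also fails if it takes over 51 s, if anything falls off the work surface, if the arm or the gripper's body presses on something with over 40 N, if the wrist force passes 120 N, or if a joint passes its speed limit or range.

## Robot

A 6-joint arm with a two-finger parallel gripper is mounted at the origin on the work surface. World frame = base frame: x ahead of the robot, y to its left, z up, the work surface at z = 0. Lengths are in m, angles in rad, forces in N, time in s.
With the tool pointing down it reaches from about 0.35 to 0.925 m from the base axis. Payload 6.4 kg.
Tool frame: the origin (TCP) lies on the centre line of the jaws, within the pads' length; the fingertips stand ahead of it and the grasp point (between the pads) lies 6 mm ahead of it (ctrl.nose_length is the z of the fingertips in the tool frame, in m); z points along the fingers, y is the line along which they close (so a half turn about z gives the same grasp; the last joint's range is limited). The gripper opens to 85 mm and grips with 20 to 120 N. Pads are 22 mm wide; open, the fingers measure 114 mm over their backs; the gripper's body (76 mm by 85 mm) begins 54 mm behind the grasp point. The pads swing forward as they close: fully open they stand 13 mm farther back than shut.
Start: joints at [1.059, 0.245, 1.558, -0, 1.339, -0.174], TCP at [0.215, 0.613, 0.256] pointing down, gripper open.
Joint ranges: [-3.13, 3.13], [-1.02, 2.26], [0.13, 2.54], [-0.95, 4.09], [0.21, 2.88], [-2.74, 2.74]. Speed limits (rad/s): [2.57, 2.57, 3.14, 3.14, 3.14, 3.14].

## Interface

Orientations are given as a rotation vector (axis times angle).
In Python, from bench import ctrl gives the robot as it stands. Calls block until the motion is done:
- ctrl.move_ptp(position, orientation): joint-space move of the TCP to a pose.
- ctrl.servo_line(position, rot=None, velocity=0.15): straight line of the TCP; rot=None keeps the orientation; velocity is the mean speed in m/s.
- ctrl.goto_joints(angles): joint-space move.
- ctrl.grip(opening): opening from 0.0 (shut) to 1.0 (fully open); the grip force is fixed at half the most; returns when the fingers have stopped.
- ctrl.pause(seconds).
- ctrl.ik(position, orientation): joint angles nearest the present ones, or None.
- ctrl.read_state(): the state.
- ctrl.camera(name): name is "scene" or "top" or "wrist"; returns a dict with "img" (420x560x3 uint8, red, green, blue), "z_map" (420x560 float32, m along the optical axis (not along the pixel's ray), 0 where there is no reading), "camera_matrix" (3x3 intrinsics, pixels), "eye" and "attitude" of the camera in the world. Camera axes: x right, y up, looking along -z (the intrinsics and any distortion apply to the point x, -y, -z); pixel columns grow to the right and rows downward; lengths in m; the calibration is good to about 2 mm. A picture is of the moment at which its call begins.
A pose or a line that the arm cannot do raises ctrl.PlanningError and nothing moves.
- ctrl.close_job(): hands the job in; it is judged then, once.
Trained networks look in the newest picture that a camera, given by its name, has taken for a name from the list of things; names that differ only in an ending like _2 or _b are one class to them, and where a whole thing is asked for, a point or a joint stands for the part that bears it (a point fixed in the world has none). Each returns a list of dicts, best first, with "conf" (0 to 1); they miss things now and then, are a little off and sometimes report something else, mostly with a low value. They report only what shows in the picture. A call takes as long as a camera call.
- ctrl.silhouettes(name, camera): "region" (420x560 bool, what is visible of it) and "box" ([left, top, right, bottom] in pixels, round what is visible of it).
- ctrl.tip_of(name, camera): "point" ([column, row] in pixels: a listed point, or the origin of a listed thing).
The state is a dict: "t": time; "joint_positions": joint angles; "qvel": joint speeds; "effort": joint torques, N m; "tool_pos": TCP position; "eef_rot": TCP orientation; "wrist_force": force on the tool from outside, world axes, zero at the start; "torque": the same for the moment, N m; "gripper_width": opening from 0.0 (shut) to 1.0 (fully open); "gripper_force": force on a finger pad.
Only numpy, scipy, OpenCV 4.12 (cv2) and the standard library are available. Lean on these libraries where they do the work, as an engineer would, in place of code of your own. Each camera call takes 0.05 s, during which the arm holds its last target. There are 200 camera calls.

## Working session

There is one attempt and no reset: what is moved stays moved. The work goes in short steps, each a Python script; the robot and the scene stay as the last script left them, time stands still between calls to the robot, and variables do not carry over. Pictures are saved under pics/ and viewed, at most 10 in all, crops included, and the job is handed in when it is done.

```bash
mkdir -p pics; ls; cat > h.py <<'E'
import numpy as np, cv2
from bench import ctrl
def world(c,px,z=None,depth=None):
    K=np.array(c["camera_matrix"]);A=np.array(c["attitude"]);
    if A.shape!=(3,3): A=cv2.Rodrigues(A.astype(float))[0]
    e=np.array(c["eye"]);r=np.linalg.inv(K)@np.array([px[0],px[1],1.]);r=A@np.array([r[0],-r[1],-1.])
    return e+r*(depth if depth is not None else (z-e[2])/r[2])
def save(c,n): cv2.imwrite("pics/"+n,c["img"][:,:,::-1])
E
python3 - <<'E'
from h import *
s=ctrl.read_state();print(s["t"],s["tool_pos"],s["eef_rot"],s["wrist_force"],ctrl.nose_length)
ims=[]
for n in("top","scene"):
    c=ctrl.camera(n);ims.append(c["img"]);print(n,c["eye"],np.shape(c["attitude"]),c["camera_matrix"],[k for k in c])
    for nm,z in(("knob",.085),("start_hole",.034),("base",0.),("pin_nose",0.)):
        for d in ctrl.tip_of(nm,n)[:2]: print(nm,d["conf"],d["point"],world(c,d["point"],z))
    save(c,n+".png")
E
```

```text
pics
0.0 [0.21516423 0.61280134 0.25517952] [-5.28071050e-01 -3.09623400e+00  2.85192297e-03] [-0.11564314 -0.62291223  0.12993414] 0.025
top [0.40748856 0.0133963  1.14810955] (3,) [[434.15935772   0.         284.52637344]
 [  0.         434.15935772 205.89062042]
 [  0.           0.           1.        ]] ['img', 'z_map', 'camera_matrix', 'eye', 'attitude']
knob 0.41 [251.0, 209.9] [0.53138925 0.09913461 0.085     ]
start_hole 0.96 [249.8, 215.9] [0.52177627 0.10630903 0.034     ]
base 0.77 [279.4, 190.7] [0.59244548 0.03005894 0.        ]
scene [1.09680319 0.41176727 0.72531349] (3,) [[401.26786783   0.         278.61329644]
 [  0.         401.26786783 208.67420647]
 [  0.           0.           1.        ]] ['img', 'z_map', 'camera_matrix', 'eye', 'attitude']
knob 0.74 [316.8, 217.0] [0.5261528  0.09542243 0.085     ]
start_hole 0.61 [316.3, 232.4] [0.52458459 0.09761159 0.034     ]
base 0.35 [407.3, 320.3] [0.58756539 0.36343353 0.        ]
```

View pics/top.png

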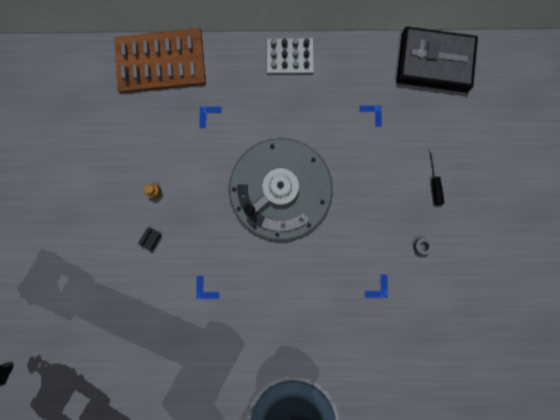

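View pics/scene.png

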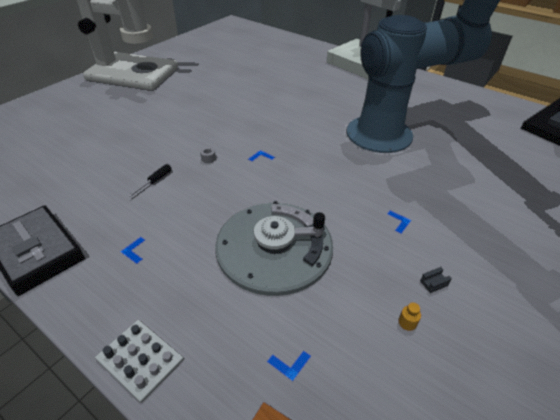

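Top: the disc is centred at about (281,189), the pivot at (281,186), the knob at (250,210), and the bright sector runs along the bottom from (262,224) to (310,218). The scene view agrees, and the bystanders are all far away. Next I measure the pivot, then take a closer look with the wrist camera.

```bash
python3 - <<'E'
from h import *
c=ctrl.camera("top")
d=ctrl.silhouettes("base","top")
m=d[0]["region"].astype(np.uint8);cn=max(cv2.findContours(m,0,2)[0],key=cv2.contourArea)
h=cv2.convexHull(cn);e=cv2.fitEllipse(h);print(d[0]["conf"],d[0]["box"],e);P=world(c,e[0],.022);print("pivot",P)
d=ctrl.silhouettes("knob","top");print([(x["conf"],x["box"],x["region"].sum()) for x in d[:2]])
x0,y0=225,130
cv2.imwrite("pics/topc.png",cv2.resize(c["img"][y0:y0+115,x0:x0+115,::-1],None,fx=5,fy=5,interpolation=cv2.INTER_CUBIC))
# move over fixture, tool pointing down
s=ctrl.read_state()
p=[.50,.09,.32]
K=np.array([.525,.098])
a=np.arctan2(*(K-P[:2])[::-1]);print("arm az",a)
ctrl.move_ptp(p,s["eef_rot"]);w=ctrl.camera("wrist");save(w,"w1.png")
print(w["eye"],w["attitude"],ctrl.read_state()["t"],w["camera_matrix"])
for nm,z in(("knob",.085),("start_hole",.034),("base",0.)):
    for q in ctrl.tip_of(nm,"wrist")[:2]: print(nm,q["conf"],q["point"],world(w,q["point"],z))
E
```

```text
0.74 [229.3, 137.3, 332.6, 239.2] ((280.3583679199219, 188.7262725830078), (103.08210754394531, 104.22207641601562), 62.59360885620117)
pivot [0.59413008 0.02719088 0.022     ]
[(0.41, [244.5, 201.6, 253.4, 215.1], np.int64(85))]
arm az 2.344196726351422
[0.42735543 0.11636335 0.43668632] [-0.26412362 -0.18712992  1.22315782] 2.85 [[330.29889947   0.         272.88288303]
 [  0.         330.29889947 208.48716759]
 [  0.           0.           1.        ]]
knob 0.8 [293.9, 203.1] [0.53315732 0.1039257  0.085     ]
knob 0.59 [12.9, 342.3] [ 0.59038208 -0.29307561  0.085     ]
start_hole 0.65 [287.9, 189.9] [0.52959287 0.10042819 0.034     ]
base 0.64 [252.5, 244.6] [0.59801675 0.02542872 0.        ]
```

View pics/w1.png

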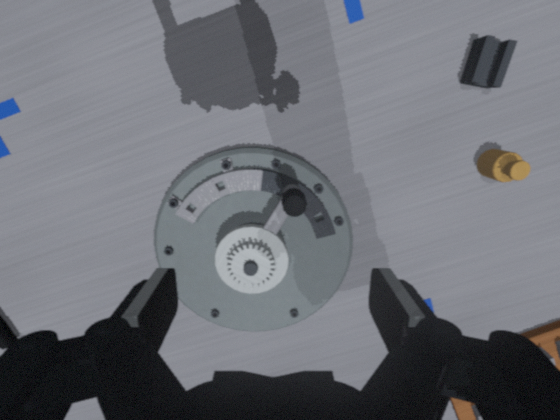

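View pics/topc.png

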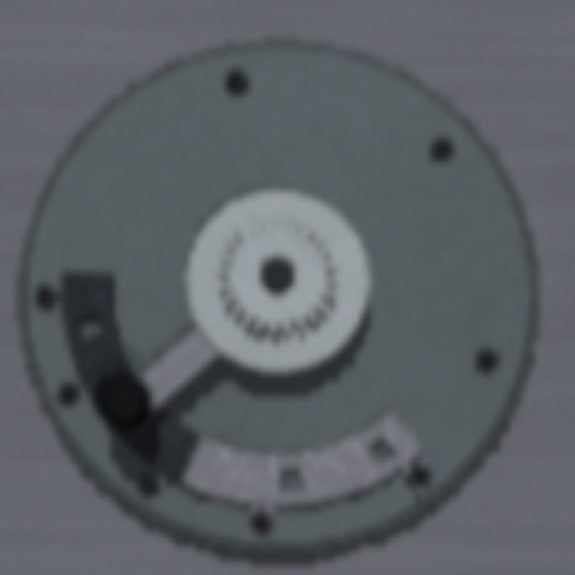

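Wrist: knob top at (294,202), wanted hole at about (221,187), second hole at (192,208), clockwise hole at (319,217), gear centre at (251,268). Top crop: the wanted hole is at full-image (283.2,225.4), the second at (301.4,220), the clockwise one at (243.4,196). I'll combine these.

```bash
python3 - <<'E'
from h import *
from scipy.optimize import least_squares
r=lambda c,L:np.array([world(c,p,z)[:2] for p,z in L])
for n,L in(("top",[((283.2,225.4),.034),((301.4,220),.034),((243.4,196),.034),((280.6,185),.08),((249.3,209.9),.101)]),
           ("wrist",[((221,187),.034),((192,208),.034),((319,217),.034),((251,268),.08),((294,201),.101)])):
    c=ctrl.camera(n);q=r(c,L);H=q[:3]
    f=least_squares(lambda x:np.r_[np.linalg.norm(H-x,axis=1)-.1],q[3]).x
    print(n,q.round(4).tolist(),"fit",f,"az",np.degrees([np.arctan2(*(h-f)[::-1]) for h in q]).round(1),"rk",np.linalg.norm(q[4]-f))
    # knob top by depth
    if n=="wrist":
        d=ctrl.silhouettes("knob","wrist")[0];m=d["region"];Z=c["z_map"]
        P=np.array([world(c,(u,v),depth=Z[v,u]) for v,u in zip(*np.nonzero(m)) if Z[v,u]>0])
        t=P[(P[:,2]>.095)&(P[:,2]<.107)];print("knob depth",len(P),len(t),t.mean(0),(t.max(0)+t.min(0))/2)
        print("box",d["box"])
E
```

```text
top [[0.4966, 0.0203], [0.5101, -0.0266], [0.5738, 0.1231], [0.5939, 0.0258], [0.5296, 0.102]] fit [0.59603474 0.02535487] az [-177.1 -148.8  102.8  167.6  130.9] rk 0.10143873423346164
wrist [[0.4983, 0.0223], [0.5116, -0.023], [0.577, 0.1265], [0.5947, 0.0295], [0.5262, 0.1051]] fit [0.59777078 0.02850299] az [-176.4 -149.1  102.   162.   133.1] rk 0.10478589624496845
knob depth 545 434 [0.53022493 0.10380887 0.09980117] [0.53069793 0.1034778  0.09852535]
box [281.7, 190.4, 306.3, 218.8]
```

Pivot is about (0.5955, 0.027), start azimuth about 132.5°, and the wanted hole about 50° on. I'll grip with the jaws closing radially, so closing can't push the nose against a hole wall sideways, and then check the forces.

```bash
cat >> h.py <<'E'
PIV=np.array([.5955,.0270]);A0=132.5
def rot(az):
    a=np.radians(az);y=np.array([np.cos(a),np.sin(a),0]);z=np.array([0,0,-1.]);
    return cv2.Rodrigues(np.c_[np.cross(y,z),y,z])[0].ravel()
def pos(th,z,piv=PIV,r=.1):
    a=np.radians(A0+th);return [piv[0]+r*np.cos(a),piv[1]+r*np.sin(a),z]
def F(th):
    s=ctrl.read_state();f=np.array(s["wrist_force"]);a=np.radians(A0+th)
    return dict(t=round(s["t"],2),rad=round(f[0]*np.cos(a)+f[1]*np.sin(a),2),tan=round(-f[0]*np.sin(a)+f[1]*np.cos(a),2),z=round(f[2],2),g=round(s["gripper_width"]*85,1),gf=round(float(np.max(s["gripper_force"])),1),p=np.round(s["tool_pos"],4).tolist())
E
python3 - <<'E'
from h import *
K=np.array([.529,.1015])
R=rot(A0-180)
ctrl.grip(.56)
ctrl.move_ptp([*K,.16],R);print(F(0))
ctrl.servo_line([*K,.096],R,velocity=.08);print(F(0))
ctrl.grip(.36);print(F(0))
w=ctrl.camera("wrist");save(w,"w2.png")
E
```

```text
{'t': 5.42, 'rad': np.float64(1.02), 'tan': np.float64(0.03), 'z': np.float64(-0.34), 'g': 48.0, 'gf': 0.0, 'p': [0.5292, 0.1015, 0.1603]}
{'t': 6.37, 'rad': np.float64(-0.51), 'tan': np.float64(0.6), 'z': np.float64(-0.51), 'g': 47.7, 'gf': 0.0, 'p': [0.5295, 0.1015, 0.0965]}
{'t': 6.67, 'rad': np.float64(0.18), 'tan': np.float64(-0.15), 'z': np.float64(-0.03), 'g': 30.6, 'gf': 0.0, 'p': [0.5292, 0.1015, 0.0964]}
```

View pics/w2.png

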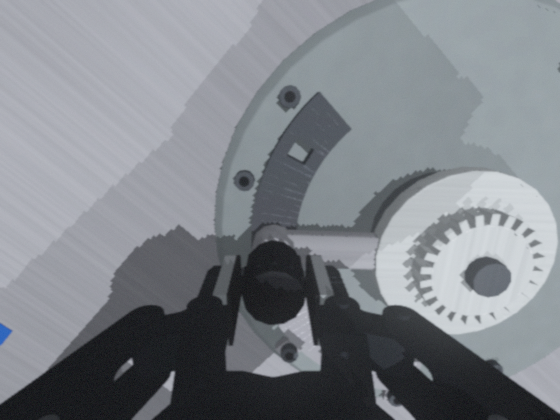

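The knob (273,285) sits centred between the pads (about 238 and 310). Close and draw the pin.

```bash
python3 - <<'E'
from h import *
ctrl.grip(.2);print(F(0))
s=ctrl.read_state();p=np.array(s["tool_pos"])
R=rot(A0-180)
K=[.529,.1015]
for dz in (.003,.006,.009,.0115):
    ctrl.servo_line([*K,.096+dz],R,velocity=.02);print(F(0))
ctrl.pause(.15);print(F(0))
E
```

```text
{'t': 6.94, 'rad': np.float64(-0.89), 'tan': np.float64(1.35), 'z': np.float64(3.0), 'g': 24.5, 'gf': 58.9, 'p': [0.5294, 0.1014, 0.0965]}
{'t': 7.24, 'rad': np.float64(-4.74), 'tan': np.float64(-1.07), 'z': np.float64(-5.48), 'g': 24.3, 'gf': 59.2, 'p': [0.5291, 0.1012, 0.0986]}
{'t': 7.54, 'rad': np.float64(-4.92), 'tan': np.float64(-0.94), 'z': np.float64(-6.88), 'g': 24.1, 'gf': 59.2, 'p': [0.529, 0.1012, 0.1016]}
{'t': 7.84, 'rad': np.float64(-5.12), 'tan': np.float64(-0.46), 'z': np.float64(-7.12), 'g': 24.4, 'gf': 59.3, 'p': [0.5289, 0.1012, 0.1045]}
{'t': 8.12, 'rad': np.float64(-6.64), 'tan': np.float64(-1.66), 'z': np.float64(-8.6), 'g': 23.9, 'gf': 59.3, 'p': [0.5289, 0.1011, 0.1069]}
{'t': 8.27, 'rad': np.float64(-5.15), 'tan': np.float64(-0.47), 'z': np.float64(-7.91), 'g': 24.1, 'gf': 59.3, 'p': [0.5289, 0.1011, 0.1068]}
```

```bash
python3 - <<'E'
from h import *
piv=np.array([.529,.1015])-.1*np.array([np.cos(np.radians(A0)),np.sin(np.radians(A0))])
r=.1
f=F(0);
for th in range(4,41,4):
    r+=np.clip(.00004*f["rad"],-.0004,.0004)
    ctrl.servo_line(pos(th,.1075,piv,r),rot(A0-180+th),velocity=.05);f=F(th)
    print(th,round(r,5),{k:f[k] for k in("t","rad","tan","z","g","p")})
print(piv)
w=ctrl.camera("wrist");save(w,"w3.png")
E
```

```text
4 0.09979 {'t': 8.56, 'rad': np.float64(-4.91), 'tan': np.float64(-1.47), 'z': np.float64(-8.26), 'g': 24.5, 'p': [0.5238, 0.0961, 0.1067]}
8 0.0996 {'t': 8.85, 'rad': np.float64(-5.3), 'tan': np.float64(-0.37), 'z': np.float64(-8.11), 'g': 24.3, 'p': [0.5193, 0.0908, 0.1067]}
12 0.09939 {'t': 9.14, 'rad': np.float64(-5.14), 'tan': np.float64(0.03), 'z': np.float64(-7.51), 'g': 24.2, 'p': [0.5152, 0.0854, 0.1069]}
16 0.09918 {'t': 9.43, 'rad': np.float64(-2.12), 'tan': np.float64(0.36), 'z': np.float64(-8.12), 'g': 24.3, 'p': [0.5115, 0.0798, 0.1071]}
20 0.0991 {'t': 9.72, 'rad': np.float64(-1.61), 'tan': np.float64(1.07), 'z': np.float64(-8.42), 'g': 23.6, 'p': [0.5082, 0.0738, 0.1072]}
24 0.09903 {'t': 10.02, 'rad': np.float64(-0.36), 'tan': np.float64(0.8), 'z': np.float64(-9.47), 'g': 23.8, 'p': [0.5053, 0.0676, 0.1072]}
28 0.09902 {'t': 10.31, 'rad': np.float64(0.53), 'tan': np.float64(0.64), 'z': np.float64(-7.9), 'g': 24.3, 'p': [0.5027, 0.0611, 0.1072]}
32 0.09904 {'t': 10.6, 'rad': np.float64(0.08), 'tan': np.float64(0.34), 'z': np.float64(-8.75), 'g': 23.9, 'p': [0.5007, 0.0545, 0.1072]}
36 0.09904 {'t': 10.89, 'rad': np.float64(1.72), 'tan': np.float64(0.98), 'z': np.float64(-7.88), 'g': 24.2, 'p': [0.4991, 0.0477, 0.1072]}
40 0.09911 {'t': 11.18, 'rad': np.float64(2.71), 'tan': np.float64(1.06), 'z': np.float64(-8.81), 'g': 24.7, 'p': [0.4979, 0.0409, 0.1073]}
[0.59655902 0.02777227]
```

View pics/w3.png

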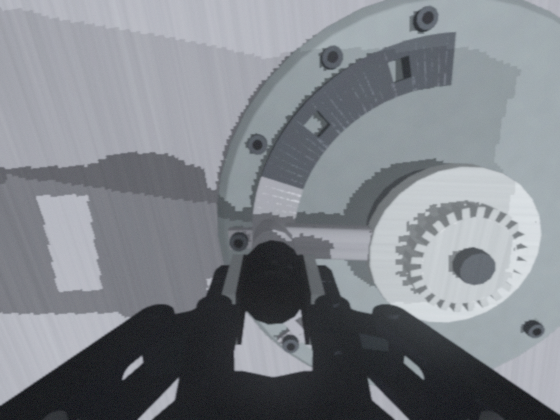

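Arm swung to about 40° with the pin clear, and the wanted hole is just ahead at about (295,325). Now I set the nose down on the face, release, re-straddle the knob tangentially with loose jaws, and drag slowly under force watch.

```bash
python3 - <<'E'
from h import *
p=np.array([.4979,.0409]);th=40
R=rot(A0-180+th)
ctrl.servo_line([*p,.1042],R,velocity=.03);print(F(th))
ctrl.grip(.50);print(F(th))
ctrl.servo_line([*p,.145],R,velocity=.1)
R=rot(A0+th-90)
ctrl.move_ptp([*p,.145],R)
ctrl.servo_line([*p,.098],R,velocity=.08);print(F(th))
ctrl.grip(.40);print(F(th))
w=ctrl.camera("wrist");save(w,"w4.png")
E
```

```text
{'t': 11.49, 'rad': np.float64(3.31), 'tan': np.float64(1.92), 'z': np.float64(-6.65), 'g': 24.6, 'gf': 60.0, 'p': [0.4979, 0.041, 0.1043]}
{'t': 11.81, 'rad': np.float64(-0.22), 'tan': np.float64(0.42), 'z': np.float64(0.63), 'g': 42.8, 'gf': 0.0, 'p': [0.4996, 0.0408, 0.1057]}
{'t': 14.5, 'rad': np.float64(-0.29), 'tan': np.float64(-0.79), 'z': np.float64(0.11), 'g': 42.4, 'gf': 0.0, 'p': [0.4981, 0.0409, 0.0982]}
{'t': 14.75, 'rad': np.float64(0.27), 'tan': np.float64(0.52), 'z': np.float64(-0.55), 'g': 33.7, 'gf': 0.0, 'p': [0.4983, 0.0408, 0.0986]}
```

View pics/w4.png

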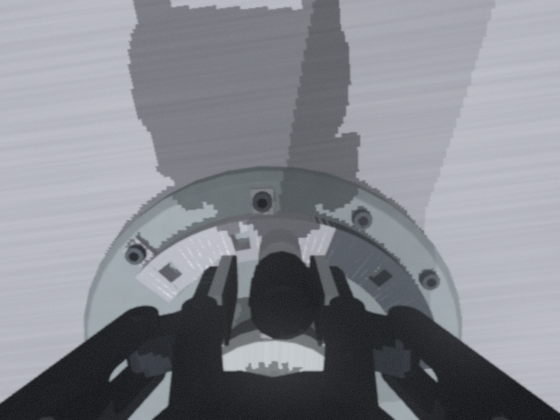

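The hole shows at (241,241), just left of the knob (284,295), whose jaws are loose. Dragging CCW in fine steps now.

```bash
python3 - <<'E'
from h import *
piv=np.array([.596559,.027772]);th=40.;r=.0991;log=[]
while th<56:
    th+=.2
    ctrl.servo_line(pos(th,.098,piv,r),rot(A0+th-90),velocity=.006);f=F(th)
    log.append((round(th,1),float(f["tan"]),float(f["rad"]),float(f["z"])))
    if f["t"]>36 or abs(f["rad"])>12: print("abort");break
    if f["tan"]<-8: print("stop");break
print(log[::4],log[-5:],f)
w=ctrl.camera("wrist");save(w,"w5.png")
E
```

```text
stop
[(40.2, -1.39, 0.53, 0.19), (41.0, -4.56, -0.73, 1.69), (41.8, -5.42, -1.74, 1.12), (42.6, -4.1, -1.48, 1.83), (43.4, -2.93, -1.15, 2.37), (44.2, -4.91, -1.69, 3.06), (45.0, -4.78, -1.06, 3.19), (45.8, -4.96, -2.27, 2.32), (46.6, -4.94, -1.19, 1.43), (47.4, -3.58, -0.56, 1.3), (48.2, -4.28, -0.36, 1.16), (49.0, -3.6, -0.7, 0.35), (49.8, -4.16, -0.9, 1.75), (50.6, -0.92, -0.34, -0.52), (51.4, -0.09, 0.31, -0.96), (52.2, 0.79, 1.49, -0.04), (53.0, -2.03, -0.27, -0.38), (53.8, -0.35, 0.68, 1.04), (54.6, -4.5, -1.44, -0.19)] [(54.4, -2.92, 0.63, -0.45), (54.6, -4.5, -1.44, -0.19), (54.8, -5.04, -1.29, -0.11), (55.0, -6.35, -1.8, 0.31), (55.2, -8.44, -2.07, 0.88)] {'t': 33.81, 'rad': np.float64(-2.07), 'tan': np.float64(-8.44), 'z': np.float64(0.88), 'g': 33.9, 'gf': 4.1, 'p': [0.4984, 0.0155, 0.098]}
```

View pics/w5.png

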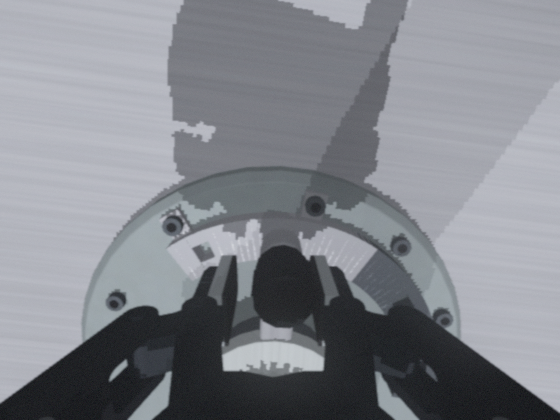

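The drag load vanished at about 50.3° (the pin rolled into the hole), then rose steadily against the far wall at 54.4–55.2°. The picture shows only the farther hole (202,253) left visible. I'll back off, open, retreat and verify.

```bash
python3 - <<'E'
from h import *
piv=np.array([.596559,.027772]);r=.0991
R=rot(A0+55.2-90)
ctrl.servo_line(pos(53,.098,piv,r),R,velocity=.03);print(F(53))
ctrl.grip(.56);print(F(53))
ctrl.servo_line(pos(53,.19,piv,r),R,velocity=.1);print(F(53))
s=ctrl.read_state()
p=np.array(s["tool_pos"])
ctrl.servo_line([p[0]-.06,p[1],.25],R,velocity=.12)
w=ctrl.camera("wrist");save(w,"w6.png")
d=ctrl.silhouettes("knob","wrist")[0];m=d["region"];Z=w["z_map"]
P=np.array([world(w,(u,v),depth=Z[v,u]) for v,u in zip(*np.nonzero(m)) if Z[v,u]>0])
print(d["conf"],d["box"],"top z pct",np.percentile(P[:,2],[50,75,90,97]))
t=P[P[:,2]>np.percentile(P[:,2],90)-.006];c=(t.max(0)+t.min(0))/2
print(c,"arm deg",(np.degrees(np.arctan2(c[1]-.0275,c[0]-.596))%360)-A0,F(53))
E
```

```text
{'t': 34.13, 'rad': np.float64(-1.2), 'tan': np.float64(-0.34), 'z': np.float64(0.44), 'g': 33.7, 'gf': 0.0, 'p': [0.4979, 0.0179, 0.098]}
{'t': 34.42, 'rad': np.float64(-0.26), 'tan': np.float64(0.16), 'z': np.float64(0.05), 'g': 48.0, 'gf': 0.0, 'p': [0.4979, 0.0181, 0.098]}
{'t': 35.48, 'rad': np.float64(0.12), 'tan': np.float64(-0.18), 'z': np.float64(-0.1), 'g': 47.7, 'gf': 0.0, 'p': [0.4974, 0.0184, 0.1892]}
0.94 [250.0, 239.9, 281.2, 277.1] top z pct [0.09933011 0.10018349 0.10063487 0.10111351]
[0.49630523 0.01976426 0.09825246] arm deg 51.93693016484485 {'t': 36.44, 'rad': np.float64(-0.21), 'tan': np.float64(0.68), 'z': np.float64(-0.43), 'g': 47.6, 'gf': 0.0, 'p': [0.4373, 0.0184, 0.2492]}
```

View pics/w6.png

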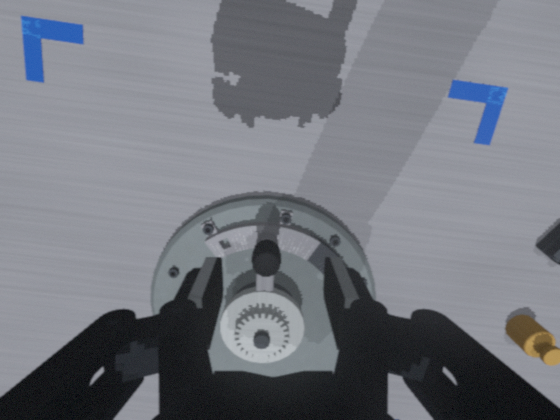

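The knob top is at 0.100–0.101 m, the same as at the start, so the pin is home. The knob (265,258) stands at about 51°, where the wanted hole was, with only the farther hole (225,243) ahead. The robot is clear.

```bash
python3 -c "
from h import *
print(ctrl.close_job())"
```

```text
the job is handed in; nothing more can be done
None
```

The pin is home in the first hole counter-clockwise (arm at about 51°), the knob is let go, the robot is clear, and the job is handed in; no verdict came back.

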